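# Close the medicine case and hold its key turned

### The job

Close the medicine case: fold its left flap down flat first, then the right flap whose yellow lip laps over it. Take the red-headed key out of the wooden block, put it in the lock on the case, work it fully home past the sticky pins (rock it a little if it sticks), and only then turn it a quarter turn clockwise (seen from above) to its stop so that the tongue lies over the flaps. The lock springs back if released, so finish still gripping the key, in the lock and turned; do not disturb the other things on the worktop.

Things in the scene. Friction and masses are not known exactly. Their poses are not given: they have to be found in the camera images.
- case: white medicine case, fixed, 150 (its x) x 200 (its y) x 120 mm high; origin: centre of its underside; +x away from the robot, +y left. On top a white lock deck on the side near the robot (x -75 to -30 mm, top at z 120 mm) and two blue flaps over the rest (x -28 to +72 mm). Small bottles stand fixed inside. A tall dish rack stands close behind: keep the wrist clear.
- flap_left (a joint): opening angle of the left (+y) flap: 0 = flat and shut, 1.57 = upright, 2.1 = leaning outward (limit). Starts 1.5 to 1.9. A stiff hinge: it stays where it is left; 1 to 2 N at its free edge moves it.
- flap_right (a joint): opening angle of the right (-y) flap, same meaning and start; this flap carries a yellow lip, 24 mm wide, 2.5 mm thick, along its free edge, that laps 13 mm over the left flap's edge when shut.
- flap_left_hinge (a point): middle of the left flap's hinge line, on the flap's upper (when shut) face: 99.5 mm to the left of the case's centre line, 22 mm beyond its centre, 119 mm above its underside. Hinge line runs along the case's x. The flap is 100 mm long along the hinge, 99 mm wide from hinge to free edge, 5 mm thick.
- flap_right_hinge (a point): the same for the right flap, 99.5 mm to the right of the case's centre line. With its lip this flap measures 112 mm from hinge to free edge.
- flap_left_edge (a point): middle of the left flap's free edge, 99 mm from its hinge, on the face that is up when shut
- flap_right_edge (a point): middle of the right flap proper's edge, 99 mm from its hinge, on the face that is up when shut (the lip reaches 13 mm further)
- lock_mouth (a point): centre of the keyway's mouth on the flat top of the brass lock cylinder (26 mm square), 132 mm above the case's underside, 52 mm nearer the robot than its centre. z up; turns with the cylinder; x is the case's x while unturned. Keyway straight down, 13.5 mm (point x) x 5.5 mm (point y), 34 mm deep, 1.5 mm countersink; takes the key either way round. Steel tongue over the deck, 7 mm below the mouth.
- cylinder (a joint): turn of the lock, positive clockwise from above: 0 = unturned (tongue to the case's left), stop at 1.60 (tongue away from the robot, over the seam). Sprung to 0: 0.015 N m at 0, 0.06 N m at a quarter turn. Key has about 0.13 rad of turning play in the keyway. Two sticky spring pins, 11 and 19 mm down, one on each long side, resist the key by about 5 to 15 N; rocking in yaw by 0.07 rad helps.
- key: steel key with red plastic head, 63 mm tall, about 80 g, upright; origin: blade tip; z up. Blade 12 (x) x 4 (y) mm, z 0 to 28, its last 4 mm 9 x 3 mm; shoulder 22 x 8 mm, z 28 to 33; red head 30 (x) x 9 (y) mm, z 32 to 63, to be gripped across y. Starts blade down in the wooden block, shoulder resting on it. Home in the lock: shoulder on the cylinder's top, tip 28 mm below the mouth.
- key_stand: wooden block 60 (x) x 44 (y) x 34 mm high with an upright slot along its x that holds the key; fixed; origin: centre of its underside
- beaker: tall clear beaker, 82 mm across, 152 mm tall, loose bystander; origin: centre of its underside
- flask_blue: blue flask, 75 mm across, 230 mm tall, loose bystander; origin: centre of its underside
- flask_pink: pink flask, 73 mm across, 207 mm tall, loose bystander; origin: centre of its underside
- t_spice_jar_10: spice jar with red cap, 45 mm across, 108 mm tall, loose bystander; origin: centre of its underside
- mug: small blue and white mug, 62 x 89 x 52 mm, loose bystander; origin: centre of its underside

How it is judged:
On the way, in this order (a step that is already met when the one before it is completed fails the run):
1. the left flap is folded flat while the right one is still open (value of joint flap_left below 0.08 rad and value of joint flap_right above 0.5 rad), for 0.1 s.
2. the right flap is folded flat too (value of joint each of flap_left, flap_right below 0.08 rad), for 0.1 s.
3. the key is fully home in the lock, not yet turned (all of step 2 and z of key in the frame of lock_mouth below -0.0245 m and horizontal distance between key and lock_mouth below 0.004 m and angle between key's own z axis and vertical below 0.12 rad and value of joint cylinder below 0.35 rad), for 0.1 s.
At the end, for the whole second after the job is handed in: Both flaps shut (within 0.08 rad), the key upright and home in the lock (tip at least 24.5 mm below the mouth, within 4 mm of its axis), the cylinder turned at least 1.3 rad clockwise and kept there by the gripper, which still grips the key (all of step 2 and z of key in the frame of lock_mouth below -0.0245 m and horizontal distance between key and lock_mouth below 0.004 m and angle between key's own z axis and vertical below 0.12 rad and value of joint cylinder above 1.3 rad and contact force between the fingers and key above 1 N); the arm keeps its last pose, push and grip.
It fails at once if a bystander is pushed, lifted or tipped over (moved more than 3 cm) (distance of any of beaker, flask_blue, flask_pink, t_spice_jar_10, mug from where it was at the start of the episode above 0.03 m).
It also fails if it takes over 72 s, if anything falls off the work surface, if the arm or the gripper's body presses on something with over 40 N, if the wrist force passes 120 N, or if a joint passes its speed limit or range.

### The arm

A 6-joint arm with a two-finger parallel gripper is mounted at the origin on a cart in front of the work surface, level with it; the furniture and walls round the work are solid. World frame = base frame: x ahead of the robot, y to its left, z up, the work surface at z = 0. Lengths are in m, angles in rad, forces in N, time in s.
With the tool pointing down it reaches from about 0.3 to 0.875 m from the base axis. Payload 6.4 kg.
Tool frame: the origin (TCP) lies on the centre line of the jaws, within the pads' length; the fingertips stand 11 mm ahead of it and the grasp point (between the pads) lies 8 mm behind it; z points along the fingers, y is the line along which they close (so a half turn about z gives the same grasp; the last joint's range is limited). The gripper opens to 88 mm and grips with 3 to 60 N. Pads are 18 mm wide; open, the fingers measure 123 mm over their backs; the gripper's body (75 mm by 187 mm) begins 45 mm behind the grasp point.
Start: joints at [1.083, 0.181, 1.607, -0, 1.354, -0.206], TCP at [0.16, 0.552, 0.25] pointing down, gripper open.
Joint ranges: [-2.99, 2.99], [-0.89, 2.07], [0.3, 2.58], [-1.14, 4.28], [0, 2.63], [-3.12, 3.12]. Speed limits (rad/s): [2.57, 2.57, 3.01, 3.14, 3.14, 3.14].

### API

Orientations are given as [roll, pitch, yaw] about the fixed x, y, z axes, in that order (R = Rz(yaw) Ry(pitch) Rx(roll)).
In Python, from bench import arm, optics, workorder gives the robot as it stands. The module is installed in compiled form; this text tells all that it offers.
- The arm moves only by the shell command python3 -m pendant 'ROWS' [OPENING]. ROWS is JSON, a list of rows, each an object with "dp": the shift along the tool's x, y, z in units of 12 cm (1.0 is 12 cm), a list of three; "yaw": the turn about the tool's z in units of 45 degrees (1.0 is 45 degrees). In form: [{"dp": [x, y, z], "yaw": yaw}, ...]. A call has 1 to 8 rows; each row is the pose to reach, as a shift and turn from the pose commanded when the call began, along the tool's axes at that moment; what a row does not reach only later rows make up. A row lasts 1/10 s, in which the tool goes at most 50 mm and 8.59 degrees, less where a joint would pass 70% of its speed; a pose out of reach is approached as far as the arm can. A call with a number of a shift or a turn outside -1 to 1 is refused whole. A call with a gripper value outside its range is refused whole. OPENING is the opening, from 0 (shut) to 1 (fully open), set as the call begins (- or left out, the last holds). The fingers move at their own pace and stop on an object; the grip force is fixed at half the most. Time passes only in rows, so rows that repeat a pose let the fingers close. It gives the time, the measured TCP pose, the force, the opening and the grip force at its end, in the units of the state.
- arm.get_state(): the state, without advancing time (a new reading comes with each control period).
- optics.read_camera(name): name is "scene" or "top" or "wrist"; returns a dict with "pixels" (420x560x3 uint8, red, green, blue), "intrinsics" (3x3 intrinsics, pixels), "world_to_cam" (4x4, takes a point from world to camera coordinates). Camera axes: x right, y down, z forward; pixel columns grow to the right and rows downward; lengths in m; the calibration is good to about 2 mm. The wrist camera is an equidistant fisheye: a pixel r from the principal point sees the ray r / f radians off the axis. A picture is of the moment at which its call begins. There is no depth.
- workorder.job_done(): hands the job in; it is judged then, once.
The state is a dict: "clock": time; "joints": joint angles; "joint_vel": joint speeds; "effort": joint torques, N m; "position": TCP position; "ee_rot": TCP orientation; "wrist_force": force on the tool from outside, world axes, zero at the start; "ft_torque": the same for the moment, N m; "finger_gap": finger opening in m; "grasp_force": force on a finger pad.
Only numpy, scipy, OpenCV 4.12 (cv2) and the standard library are available. Lean on these libraries where they do the work, as an engineer would, in place of code of your own. Each camera call takes 0.05 s, during which the arm holds its last target. There are 200 camera calls.

## Working session

There is one attempt and no reset: what is moved stays moved. The work goes in short steps, Python scripts to look and compute and a shell command to move; the robot and the scene stay as the last step left them, time stands still between calls to the robot, and variables do not carry over. Pictures are saved under pics/ and viewed, at most 10 in all, crops included, and the job is handed in when it is done.

```bash
mkdir -p pics; cat > h.py <<'E'
import numpy as np, cv2
from bench import arm, optics
def ray(c,u,v):
    K=c["intrinsics"];T=np.array(c["world_to_cam"]);K=np.array(K)
    if c.get("name")=="wrist":
        x=(u-K[0,2])/K[0,0];y=(v-K[1,2])/K[1,1];r=np.hypot(x,y)+1e-12
        d=np.array([x/r*np.sin(r),y/r*np.sin(r),np.cos(r)])
    else: d=np.linalg.inv(K)@[u,v,1]
    R=T[:3,:3];o=-R.T@T[:3,3];d=R.T@d;return o,d/np.linalg.norm(d)
def onz(c,u,v,z):
    o,d=ray(c,u,v);return o+d*(z-o[2])/d[2]
def tri(*rs):
    A=sum(np.eye(3)-np.outer(d,d) for o,d in rs);b=sum((np.eye(3)-np.outer(d,d))@o for o,d in rs)
    p=np.linalg.solve(A,b);return p,[np.linalg.norm(np.cross(p-o,d)) for o,d in rs]
def proj(c,p):
    T=np.array(c["world_to_cam"]);q=T[:3,:3]@np.array(p)+T[:3,3];K=np.array(c["intrinsics"])
    if c.get("name")=="wrist":
        r=np.hypot(q[0],q[1]);t=np.arctan2(r,q[2]);return K[0,2]+K[0,0]*t*q[0]/r,K[1,2]+K[1,1]*t*q[1]/r
    return (K@q)[:2]/q[2]
def cam(n,save=None):
    c=optics.read_camera(n);c["name"]=n
    if save: cv2.imwrite("pics/"+save,c["pixels"][:,:,::-1])
    return c
E
python3 - <<'E'
from h import *
import pickle
for n in("scene","top","wrist"):
    c=cam(n,n+"0.png");pickle.dump(c,open(n+"0.pkl","wb"))
    o,d=ray(c,280,210);print(n,o.round(3),d.round(3),np.array(c["intrinsics"]).round(1).tolist())
print(arm.get_state())
E
```

```text
scene [-0.444  1.34   0.962] [ 0.51  -0.735 -0.447] [[518.2, 0.0, 279.9], [0.0, 518.2, 199.1], [0.0, 0.0, 1.0]]
top [ 0.217 -0.261  1.581] [ 0.231  0.12  -0.966] [[492.3, 0.0, 285.0], [0.0, 492.3, 210.4], [0.0, 0.0, 1.0]]
wrist [0.092 0.571 0.382] [ 0.259 -0.083 -0.962] [[325.2, 0.0, 281.9], [0.0, 325.2, 210.3], [0.0, 0.0, 1.0]]
{'clock': 0.15, 'joints': array([ 1.08272709e+00,  1.81380448e-01,  1.60772472e+00,  3.05657409e-05,
        1.35378188e+00, -2.06291333e-01]), 'joint_vel': array([ 0.00176664, -0.00314398, -0.00381618,  0.00038391,  0.00046776,
        0.0009738 ]), 'effort': array([ 1.59640003e-03, -4.34226680e+01, -3.42175698e+01,  7.02904304e-02,
        3.55689274e-02, -7.91361140e-05]), 'position': array([0.15968087, 0.55200181, 0.24903733]), 'ee_rot': array([-3.14033181e+00, -2.94340627e-04,  2.85980797e+00]), 'wrist_force': array([0.28993584, 0.34304825, 0.2791989 ]), 'ft_torque': array([0.02181016, 0.05793996, 0.00054993]), 'grasp_force': 0.0, 'finger_gap': 0.08810206847402563}
```

View pics/scene0.png

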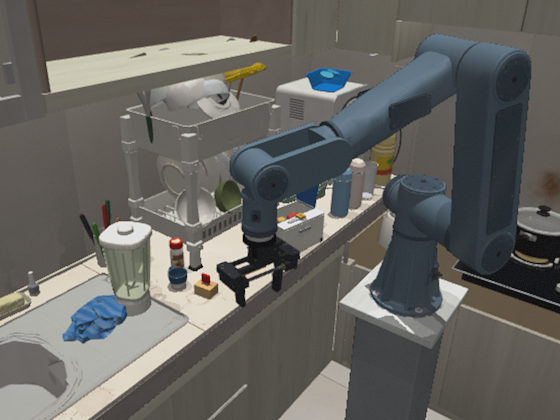

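View pics/top0.png

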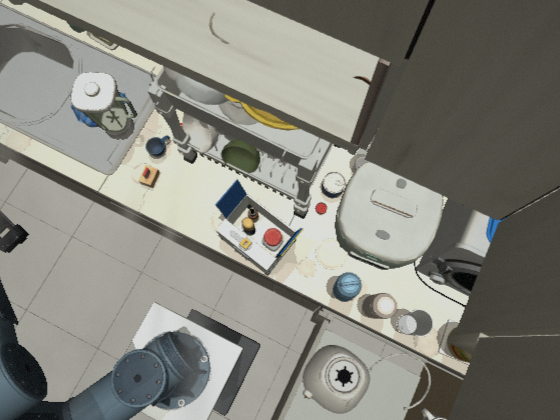

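View pics/wrist0.png

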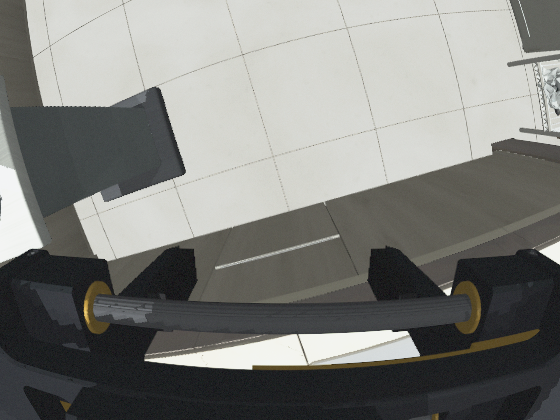

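```bash
python3 - <<'E'
from h import *
import pickle
t=pickle.load(open("top0.pkl","rb"));s=pickle.load(open("scene0.pkl","rb"))
a=t["pixels"][165:285,200:330,::-1];a=cv2.resize(a,None,fx=4.2,fy=4.2,interpolation=cv2.INTER_CUBIC)
b=s["pixels"][170:260,250:350,::-1];b=cv2.resize(b,None,fx=2.5,fy=2.5,interpolation=cv2.INTER_CUBIC)
o=np.zeros((600,800,3),np.uint8);o[:a.shape[0],:a.shape[1]]=a;o[:b.shape[0],550:550+b.shape[1]]=b
k=cv2.resize(t["pixels"][155:195,130:180,::-1],None,fx=5,fy=5,interpolation=cv2.INTER_CUBIC);o[235:235+200,550:800]=k
cv2.imwrite("pics/crop1.png",o)
for n,c,box in(("top",t,(120,150,190,210)),("scene",s,(190,260,225,300))):
    p=c["pixels"].astype(int);m=((p[:,:,0]>140)&(p[:,:,1]<70)&(p[:,:,2]<70))
    ys,xs=np.nonzero(m);q=(xs>box[0])&(xs<box[2])&(ys>box[1])&(ys<box[3]);print(n,xs[q].mean(),ys[q].mean(),q.sum(),xs[q].min(),xs[q].max(),ys[q].min(),ys[q].max())
    c["r"]=ray(c,xs[q].mean(),ys[q].mean())
print(tri(t["r"],s["r"]))
E
```

```text
top 147.0 169.0 1 147 147 169 169
scene 205.36363636363637 274.8181818181818 11 202 208 274 276
(array([0.50529728, 0.37304104, 0.06540361]), [np.float64(0.005378079003904856), np.float64(0.005378079003904832)])
```

View pics/crop1.png

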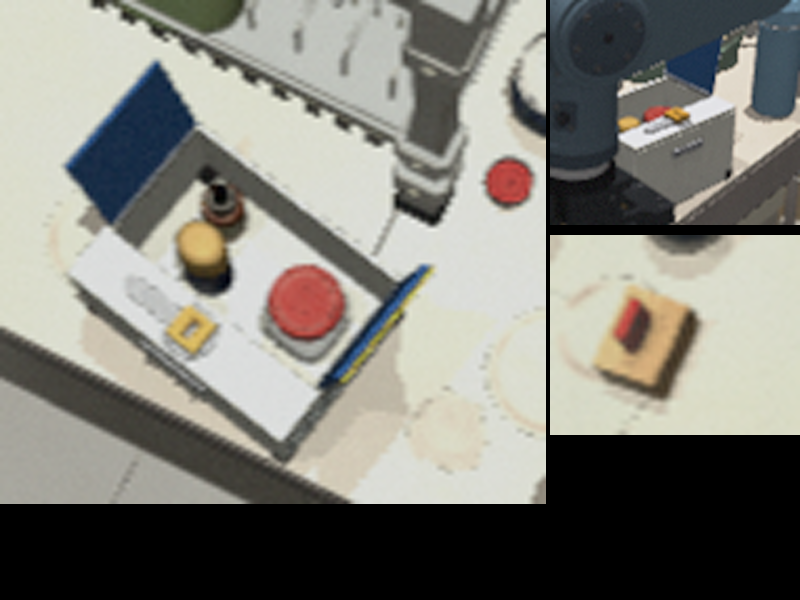

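```bash
python3 - <<'E'
from h import *
import pickle
t=pickle.load(open("top0.pkl","rb"));s=pickle.load(open("scene0.pkl","rb"))
f=lambda x,y:(200+(x+.5)/4.2-.5,165+(y+.5)/4.2-.5)
P={n:onz(t,*f(*q),z) for n,q,z in [("lock",(190,329),.132),("nr",(283,440),.12),("nl",(72,272),.12),("fl",(108,235),.12),("fr",(325,390),.12)]}
g=lambda x,y:(250+(x-550+.5)/2.5-.5,170+(y+.5)/2.5-.5)
for n in P:print(n,P[n].round(4))
print("lock tri",tri(ray(t,*f(190,329)),ray(s,*g(677,114))), "nr tri",tri(ray(t,*f(283,440)),ray(s,*g(733,99))))
d=P["nl"]-P["nr"];print("case y-axis angle",np.arctan2(d[1],d[0])-np.pi/2,np.linalg.norm(d[:2]))
d=P["fl"]-P["fr"];print(np.arctan2(d[1],d[0])-np.pi/2,np.linalg.norm(d[:2]))
# red hue masks
for n,c,box in(("top",t,(135,150,165,195)),("scene",s,(190,260,225,300))):
    x0,y0,x1,y1=box;sub=np.ascontiguousarray(c["pixels"][y0:y1,x0:x1])
    H=cv2.cvtColor(sub,cv2.COLOR_RGB2HSV);m=(((H[...,0]<6)|(H[...,0]>172))&(H[...,1]>150)).astype(np.uint8)
    n_,l,st,ce=cv2.connectedComponentsWithStats(m);i=1+st[1:,4].argmax();print(n,st[i],ce[i]+[x0,y0]);c["r"]=ray(c,*(ce[i]+[x0,y0]))
    ys,xs=np.nonzero(l==i);W=np.array([onz(c,x+x0,y+y0,.063)[:2] for x,y in zip(xs,ys)]);ev,V=np.linalg.eigh(np.cov(W.T));print(ev,np.arctan2(V[1,1],V[0,1]))
print("key",tri(t["r"],s["r"]))
print(onz(t,156,147,.05), "mug;", [ (k,onz(t,*k,z).round(3)) for k,z in (((320,208),.108),((347,286),.23),((378,304),.207),((333,183),.1),((404,322),.1))])
E
```

```text
lock [ 0.4255 -0.0328  0.132 ]
nr [ 0.3857 -0.127   0.12  ]
nl [0.4263 0.065  0.12  ]
fl [0.4622 0.0547 0.12  ]
fr [ 0.4309 -0.1375  0.12  ]
lock tri (array([ 0.42380997, -0.03360974,  0.13183994]), [np.float64(0.001852679082294851), np.float64(0.0018526790822947481)]) nr tri (array([ 0.38542057, -0.12744672,  0.1300081 ]), [np.float64(0.000995685726117407), np.float64(0.000995685726117432)])
case y-axis angle -0.20863889038415628 0.19617466796814395
-0.16145404391675222 0.19479011944581895
top [ 9 18  4  7  9] [145.33333333 170.55555556]
[1.45080784e-06 6.00680744e-05] -3.011283234483345
scene [12 14  8 10 56] [205.35714286 278.30357143]
[3.6351463e-05 1.9909984e-04] 2.528849345142211
key (array([0.50003066, 0.37864216, 0.05764242]), [np.float64(0.005026499071975765), np.float64(0.005026499071975547)])
[0.59336179 0.39563062 0.05      ] mug; [((320, 208), array([ 0.631, -0.186,  0.108])), ((347, 286), array([ 0.43 , -0.353,  0.23 ])), ((378, 304), array([ 0.427, -0.452,  0.207])), ((333, 183), array([ 0.725, -0.188,  0.1  ])), ((404, 322), array([ 0.429, -0.556,  0.1  ]))]
```

```bash
cat >> h.py <<'E'
CY=-0.19;CC=np.array([0.476,-0.043])
def case(p):
    d=np.array(p)[:2]-CC;c,s=np.cos(CY),np.sin(CY);return np.array([d[0]*c+d[1]*s,-d[0]*s+d[1]*c])
def world(x,y):
    c,s=np.cos(CY),np.sin(CY);return CC+[x*c-y*s,x*s+y*c]
def show(target=None,yaw=None):
    s=arm.get_state();p=s["position"];y=s["ee_rot"][2]
    print("t",round(s["clock"],2),"tcp",p.round(4),"case",case(p).round(4),"rpy",s["ee_rot"].round(3),"F",s["wrist_force"].round(1),"gap",round(s["finger_gap"],4),"g",round(s["grasp_force"],1))
    if target is not None:
        d=(np.array(target)-p);x=np.array([np.cos(y),np.sin(y),0]);yy=np.array([np.sin(y),-np.cos(y),0])
        print("dp",np.array([d@x,d@yy,-d[2]]).round(4)/.12, "yaw", None if yaw is None else -((yaw-y+np.pi)%(2*np.pi)-np.pi)/(np.pi/4))
E
python3 -m pendant '[{"dp":[0,0,0],"yaw":-0.115},{"dp":[0,0,0],"yaw":-0.115}]' 0
python3 -m pendant '[{"dp":[-0.92,-0.7,0],"yaw":0},{"dp":[-0.92,-0.7,0],"yaw":0},{"dp":[-0.92,-0.7,0],"yaw":0},{"dp":[-0.92,-0.7,0],"yaw":0}]'
python3 -m pendant '[{"dp":[-0.92,-0.7,0],"yaw":0},{"dp":[-0.92,-0.7,0],"yaw":0},{"dp":[-0.92,-0.7,0],"yaw":0},{"dp":[-0.92,-0.7,0],"yaw":0}]'
python3 -c "
from h import *
show([*world(.02,.19),.25],np.pi+CY);cam('wrist','w1.png')"
```

```text
clock: 0.35
position: [0.1598, 0.5521, 0.2494]
ee_rot: [-3.141, -0.0, 2.951]
wrist_force: [-0.5, 0.6, 0.2]
finger_gap: 0.0742
grasp_force: 0.0
clock: 0.75
position: [0.2548, 0.4461, 0.2496]
ee_rot: [-3.141, 0.001, 2.943]
wrist_force: [-0.9, -0.2, 0.3]
finger_gap: 0.042
grasp_force: 0.0
clock: 1.15
position: [0.3471, 0.3431, 0.2498]
ee_rot: [-3.141, 0.001, 2.944]
wrist_force: [-0.3, -0.2, 0.7]
finger_gap: 0.0102
grasp_force: 0.0
t 1.15 tcp [0.3471 0.3431 0.2498] case [-0.1995  0.3548] rpy [-3.141e+00  1.000e-03  2.944e+00] F [-0.3 -0.2  0.7] gap 0.0102 g 0.0
dp [-1.84000000e+00 -1.35833333e+00 -1.66666667e-03] yaw -0.01018348508417934
```

View pics/w1.png

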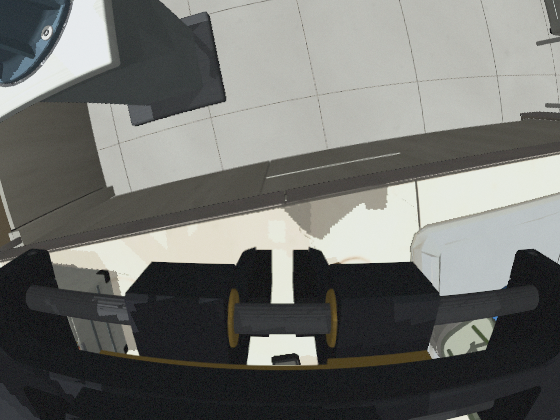

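```bash

python3 -m pendant '[{"dp":[-0.92,-0.67,0],"yaw":0},{"dp":[-0.92,-0.67,0],"yaw":0},{"dp":[-0.92,-0.67,0],"yaw":0},{"dp":[-0.92,-0.67,0],"yaw":0}]' >/dev/null
python3 -m pendant '[{"dp":[-0.92,-0.67,0],"yaw":0},{"dp":[-0.92,-0.67,0],"yaw":0},{"dp":[-0.92,-0.67,0],"yaw":0},{"dp":[-0.92,-0.67,0],"yaw":0}]' >/dev/null
python3 -m pendant '[{"dp":[0,0,0.45],"yaw":0},{"dp":[0,0,0.45],"yaw":0},{"dp":[0,0,0.45],"yaw":0}]' >/dev/null
python3 -c "
from h import *
show([*world(.02,.117),.195],np.pi+CY);cam('wrist','w2.png');cam('top','t2.png')"
```

```text
t 2.3 tcp [0.5287 0.1473 0.1945] case [0.0158 0.1968] rpy [-3.141 -0.005  2.952] F [0.1 0.3 1.5] gap 0.0002 g 0.0
dp [-0.03416667 -0.665      -0.00416667] yaw 9.69125082599067e-05
```

View pics/w2.png

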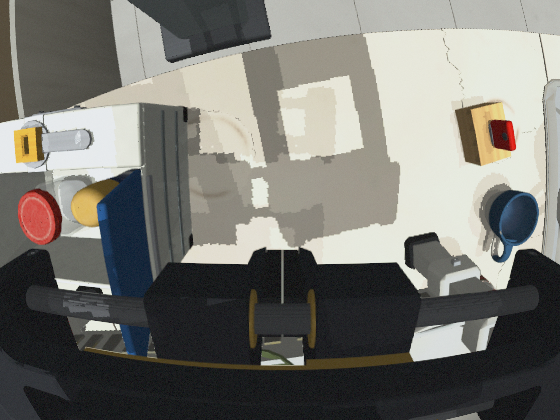

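```bash

python3 -m pendant '[{"dp":[-0.03,-0.35,0],"yaw":0},{"dp":[-0.03,-0.5,0],"yaw":0},{"dp":[-0.03,-0.67,0],"yaw":0},{"dp":[-0.03,-0.8,0.03],"yaw":0},{"dp":[-0.03,-0.93,0.07],"yaw":0},{"dp":[-0.03,-0.93,0.07],"yaw":0}]'
python3 -m pendant '[{"dp":[0,-0.1,0.09],"yaw":0},{"dp":[0,-0.2,0.19],"yaw":0},{"dp":[0,-0.24,0.3],"yaw":0},{"dp":[0,-0.26,0.38],"yaw":0},{"dp":[0,-0.26,0.38],"yaw":0}]' 
python3 -c "
from h import *
show([*world(.02,.05),.13],np.pi+CY);cam('top','t3.png');cam('wrist','w3.png')"
```

```text
clock: 3.0
position: [0.5138, 0.0345, 0.1891]
ee_rot: [-3.141, 0.003, 2.949]
wrist_force: [-0.2, -0.9, 0.2]
finger_gap: 0.0001
grasp_force: 0.0
clock: 3.5
position: [0.5057, 0.0047, 0.1394]
ee_rot: [3.141, -0.004, 2.949]
wrist_force: [-0.0, 0.5, 0.7]
finger_gap: 0.0003
grasp_force: 0.0
t 3.5 tcp [0.5057 0.0047 0.1394] case [0.0201 0.0524] rpy [ 3.141 -0.004  2.949] F [-0.   0.5  0.7] gap 0.0003 g 0.0
dp [ 0.00083333 -0.02        0.07833333] yaw -0.002685772215764175
```

View pics/w3.png

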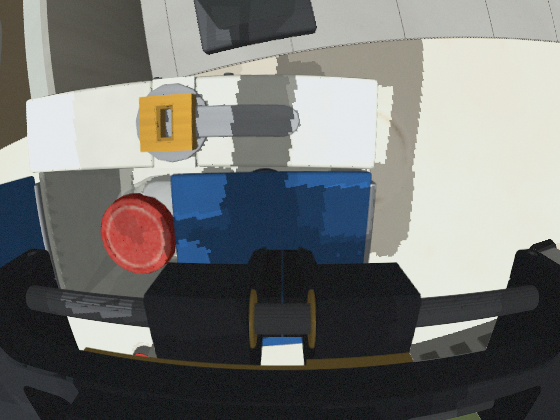

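```bash

python3 -m pendant '[{"dp":[0,0,0.06],"yaw":0},{"dp":[0,0,0.1],"yaw":0},{"dp":[0,0,0.1],"yaw":0}]'
python3 -c "
from h import *
import pickle
show();c=cam('wrist','w4.png');pickle.dump(c,open('w4.pkl','wb'))
H=cv2.cvtColor(c['pixels'],cv2.COLOR_RGB2HSV);m=((H[...,0]>14)&(H[...,0]<28)&(H[...,1]>150)&(H[...,2]>80)).astype(np.uint8);m[200:]=0
n,l,st,ce=cv2.connectedComponentsWithStats(m);i=1+st[1:,4].argmax();cn,_=cv2.findContours((l==i).astype(np.uint8),0,2);q=max(cn,key=cv2.contourArea)[:,0]
W=np.array([onz(c,u,v,.132)[:2] for u,v in q],np.float32);r=cv2.minAreaRect(W*1000);print(st[i],r)
for u,v in((378,80),(376,164),(27,97),(28,172),(170,170)):print(u,v,onz(c,u,v,.12))
"
```

```text
clock: 3.9
position: [0.5077, 0.0048, 0.1304]
ee_rot: [-3.142, 0.001, 2.951]
wrist_force: [-1.4, 0.4, 5.7]
finger_gap: 0.0002
grasp_force: 3.1
t 3.9 tcp [0.5077 0.0048 0.1304] case [0.0221 0.0529] rpy [-3.142e+00  1.000e-03  2.951e+00] F [-1.4  0.4  5.7] gap 0.0002 g 3.1
[ 129   89   58   62 2923] ((426.6231384277344, -33.97127914428711), (26.162160873413086, 25.294757843017578), 78.75321960449219)
378 80 [0.4276803  0.06291972 0.12      ]
376 164 [0.46537929 0.05578176 0.12      ]
27 97 [ 0.38934053 -0.11504644  0.12      ]
28 172 [ 0.42983635 -0.12653143  0.12      ]
170 170 [ 0.44995569 -0.03777221  0.12      ]
```

```bash

python3 -m pendant '[{"dp":[0,0,-0.4],"yaw":0},{"dp":[0,0,-0.8],"yaw":0},{"dp":[0,0,-1],"yaw":0},{"dp":[0,0,-1],"yaw":0}]' >/dev/null
python3 -m pendant '[{"dp":[0,0,-0.2],"yaw":0},{"dp":[0,-0.4,-0.2],"yaw":0},{"dp":[0,-0.8,-0.2],"yaw":0},{"dp":[0,-0.95,-0.2],"yaw":0},{"dp":[0,-0.95,-0.2],"yaw":0}]'
python3 -m pendant '[{"dp":[0,-0.4,0],"yaw":0},{"dp":[0,-0.8,0],"yaw":0},{"dp":[0,-0.98,0],"yaw":0},{"dp":[0,-0.98,0],"yaw":0},{"dp":[0,-0.98,0],"yaw":0}]'
python3 -c "
from h import *
show([*world(.02,-.178),.2]);cam('wrist','w5.png')"
```

```text
clock: 4.85
position: [0.4845, -0.1091, 0.2719]
ee_rot: [3.141, -0.002, 2.947]
wrist_force: [0.4, 1.3, -0.6]
finger_gap: 0.0002
grasp_force: 0.0
clock: 5.35
position: [0.463, -0.2215, 0.2725]
ee_rot: [3.14, -0.002, 2.95]
wrist_force: [-0.6, -0.2, 0.3]
finger_gap: 0.0007
grasp_force: 0.0
t 5.35 tcp [ 0.463  -0.2215  0.2725] case [ 0.021  -0.1778] rpy [ 3.14e+00 -2.00e-03  2.95e+00] F [-0.6 -0.2  0.3] gap 0.0007 g 0.0
dp [ 0.00833333 -0.00166667  0.60416667] yaw None
```

View pics/w5.png

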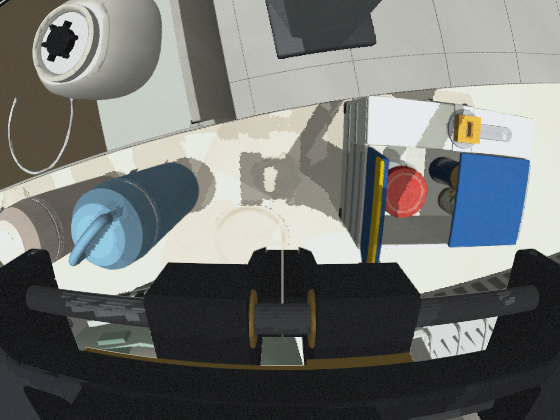

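```bash

python3 -m pendant '[{"dp":[0,0,0.3],"yaw":0},{"dp":[0,0,0.6],"yaw":0},{"dp":[0,0,0.62],"yaw":0},{"dp":[0,0,0.62],"yaw":0}]'
python3 -m pendant '[{"dp":[0,0.2,0],"yaw":0},{"dp":[0,0.4,0.0],"yaw":0},{"dp":[0,0.53,0.02],"yaw":0},{"dp":[0,0.65,0.05],"yaw":0},{"dp":[0,0.77,0.1],"yaw":0},{"dp":[0,0.88,0.19],"yaw":0},{"dp":[0,0.88,0.19],"yaw":0}]'
python3 -m pendant '[{"dp":[0,0.1,0.1],"yaw":0},{"dp":[0,0.15,0.21],"yaw":0},{"dp":[0,0.17,0.31],"yaw":0},{"dp":[0,0.17,0.36],"yaw":0},{"dp":[0,0.17,0.38],"yaw":0},{"dp":[0,0.17,0.38],"yaw":0}]'
python3 -c "
from h import *
show([*world(.02,-.05),.13])"
```

```text
clock: 5.8
position: [0.4631, -0.2212, 0.199]
ee_rot: [3.14, -0.002, 2.952]
wrist_force: [0.4, 0.6, 0.4]
finger_gap: 0.0005
grasp_force: 0.0
clock: 6.5
position: [0.4823, -0.117, 0.1745]
ee_rot: [3.14, -0.003, 2.952]
wrist_force: [-0.5, -0.2, -0.1]
finger_gap: 0.0005
grasp_force: 0.0
clock: 7.1
position: [0.4867, -0.099, 0.1306]
ee_rot: [3.141, -0.001, 2.95]
wrist_force: [0.4, 0.1, 0.2]
finger_gap: 0.0003
grasp_force: 0.0
t 7.1 tcp [ 0.4867 -0.099   0.1306] case [ 0.0211 -0.053 ] rpy [ 3.141e+00 -1.000e-03  2.950e+00] F [0.4 0.1 0.2] gap 0.0003 g 0.0
dp [0.00916667 0.025      0.005     ] yaw None
```

```bash

python3 -m pendant '[{"dp":[0,0,0.02],"yaw":0},{"dp":[0,0,0.03],"yaw":0},{"dp":[0,0,0.03],"yaw":0}]'
python3 -c "
from h import *
show();cam('wrist','w6.png')"
```

```text
clock: 7.4
position: [0.4873, -0.0993, 0.1301]
ee_rot: [-3.141, -0.0, 2.95]
wrist_force: [-11.7, 4.7, 27.4]
finger_gap: 0.0005
grasp_force: 13.7
t 7.4 tcp [ 0.4873 -0.0993  0.1301] case [ 0.0217 -0.0532] rpy [-3.141 -0.     2.95 ] F [-11.7   4.7  27.4] gap 0.0005 g 13.7
```

View pics/w6.png

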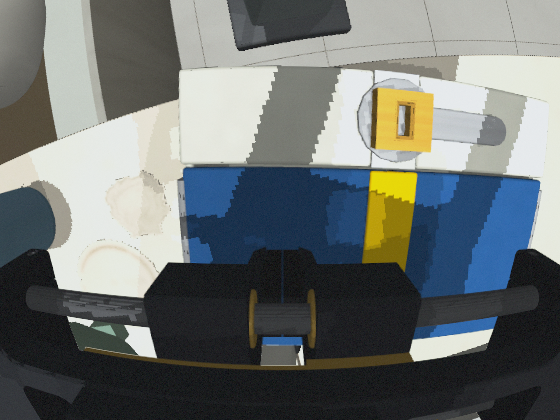

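```bash
python3 - <<'E'
from h import *
from scipy.spatial.transform import Rotation as Ro
import pickle
c4=pickle.load(open('w4.pkl','rb'))
def tcp(p,e):
    T=np.eye(4);T[:3,:3]=Ro.from_euler('xyz',e).as_matrix();T[:3,3]=p;return T
X=np.array(c4["world_to_cam"])@tcp([.5077,.0048,.1304],[-3.142,.001,2.951])
def cw(p,e):
    return dict(name="wrist",intrinsics=c4["intrinsics"],world_to_cam=X@np.linalg.inv(tcp(p,e)))
w2=cw([.5287,.1473,.1945],[-3.141,-.005,2.952]);img=cv2.imread("pics/w2.png")
H=cv2.cvtColor(img,cv2.COLOR_BGR2HSV)
m=(((H[...,0]<6)|(H[...,0]>172))&(H[...,1]>150)).astype(np.uint8);m[:,:450]=0
n,l,st,ce=cv2.connectedComponentsWithStats(m);i=1+st[1:,4].argmax();print(st[i],ce[i],"key z.05",onz(w2,*ce[i],.05))
t=pickle.load(open("top0.pkl","rb"));s=pickle.load(open("scene0.pkl","rb"))
a=ray(w2,*ce[i]);print("tri",tri(a,ray(t,146,172.4),ray(s,205.36,278.3)),tri(a,ray(t,146,172.4)))
for q in((422,240),(440,262),(470,255)):print("leg",onz(w2,*q,0.02),onz(w2,*q,.15))
for q in((458,104),(502,103),(513,160),(469,165)):print("block",onz(w2,*q,.034))
c6=cam('wrist');pickle.dump(c6,open('w6.pkl','wb'))
def key(c,b):
    x0,y0,x1,y1=b;g=cv2.cvtColor(np.ascontiguousarray(c["pixels"][y0:y1,x0:x1]),cv2.COLOR_RGB2HSV)
    m=((g[...,1]<150)|(g[...,2]<110)).astype(np.uint8);n,l,st,ce=cv2.connectedComponentsWithStats(m);i=1+st[1:,4].argmax();print(st[i]);return ce[i]+[x0,y0]
k4=key(c4,(148,100,185,145));k6=key(c6,(388,95,424,142));print(k4,k6,tri(ray(c4,*k4),ray(c6,*k6)),onz(c4,*k4,.132),onz(c6,*k6,.132))
show()
E
python3 -m pendant '[{"dp":[0,0,-0.4],"yaw":0},{"dp":[0,0,-0.8],"yaw":0},{"dp":[0,0,-1],"yaw":0},{"dp":[0,0,-1],"yaw":0}]' 0.5
```

```text
[491 120  25  31 565] [503.03716814 134.37699115] key z.05 [0.50052555 0.37655011 0.05      ]
tri (array([0.49950585, 0.37521208, 0.05409936]), [np.float64(0.0015673905165791932), np.float64(0.0027173994643075994), np.float64(0.0018287902458620875)]) (array([0.50224505, 0.38293279, 0.04202599]), [np.float64(0.0005727527967051632), np.float64(0.0005727527967050692)])
leg [0.60569881 0.28539555 0.02      ] [0.54443604 0.23238162 0.15      ]
leg [0.63788096 0.30743363 0.02      ] [0.56303556 0.24511842 0.15      ]
leg [0.63897471 0.34844584 0.02      ] [0.56366769 0.26882121 0.15      ]
block [0.46675951 0.3341421  0.034     ]
block [0.46952255 0.39195542 0.034     ]
block [0.53215781 0.40167408 0.034     ]
block [0.52948257 0.34017576 0.034     ]
[  4   5  12  30 357]
[  9  10  14  31 355]
[157.45378151 119.59103641] [403.36338028 120.28450704] (array([ 0.42645267, -0.03517033,  0.12795032]), [np.float64(1.9898776320829383e-05), np.float64(1.98987763207399e-05)]) [ 0.42680102 -0.03359686  0.132     ] [ 0.42623238 -0.0367142   0.132     ]
t 7.5 tcp [ 0.4872 -0.0993  0.1301] case [ 0.0217 -0.0532] rpy [-3.141 -0.     2.95 ] F [-11.7   5.4  27.5] gap 0.0009 g 13.5
clock: 7.9
position: [0.4893, -0.1004, 0.2516]
ee_rot: [-3.139, 0.008, 2.95]
wrist_force: [0.9, -0.4, 0.0]
finger_gap: 0.0305
grasp_force: 0.0
```

```bash

for i in 1 2 3 4; do python3 -m pendant '[{"dp":[0.06,0.4,0],"yaw":0},{"dp":[0.11,0.76,0],"yaw":0},{"dp":[0.11,0.76,0],"yaw":0}]' >/dev/null; done
cat > k.py <<'E'
from h import *
import pickle,sys
show();c=cam('wrist',sys.argv[1]+'.png');pickle.dump(c,open(sys.argv[1]+'.pkl','wb'))
H=cv2.cvtColor(c['pixels'],cv2.COLOR_RGB2HSV);m=(((H[...,0]<6)|(H[...,0]>172))&(H[...,1]>150)).astype(np.uint8)
n,l,st,ce=cv2.connectedComponentsWithStats(m);i=1+st[1:,4].argmax();print(st[i],ce[i],onz(c,*ce[i],.069))
E
python3 k.py k1
python3 -m pendant '[{"dp":[0,0,0.3],"yaw":0},{"dp":[0,0,0.5],"yaw":0},{"dp":[0,0,0.5],"yaw":0}]' >/dev/null
python3 k.py k2
python3 -c "
import cv2
a=cv2.imread('pics/k2.png')[60:240,340:540];cv2.imwrite('pics/k2c.png',cv2.resize(a,None,fx=3,fy=3,interpolation=2))"
```

```text
t 9.1 tcp [0.5047 0.2711 0.246 ] case [-0.0311  0.3139] rpy [ 3.142e+00 -1.000e-03  2.953e+00] F [ 0.3 -0.2  0.4] gap 0.0441 g 0.0
[371 154  19  30 352] [380.27840909 167.91477273] [0.49737463 0.37070659 0.069     ]
t 9.45 tcp [0.5025 0.2659 0.1828] case [-0.0323  0.3084] rpy [-3.137 -0.007  2.948] F [-1.2 -0.4  0.2] gap 0.0441 g 0.0
[395 163  24  37 563] [407.21136767 180.46003552] [0.49624305 0.36909295 0.069     ]
```

View pics/k2c.png

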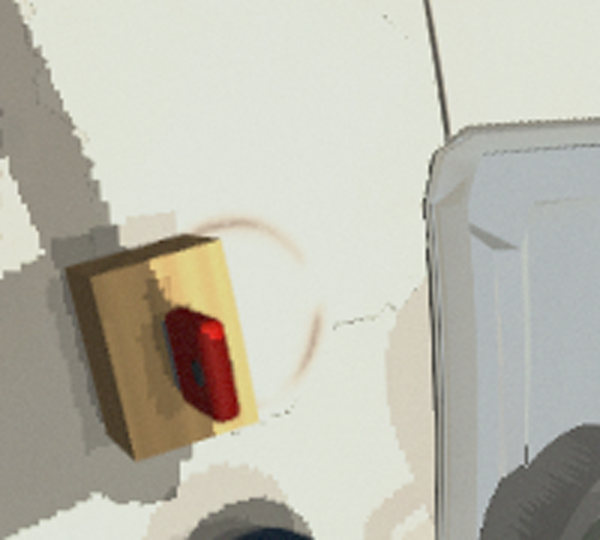

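```bash
python3 - <<'E'
from h import *
import pickle
c=pickle.load(open('k2.pkl','rb'));f=lambda x,y:(340+(x+.5)/3-.5,60+(y+.5)/3-.5)
B=[onz(c,*f(*q),.034)[:2] for q in((92,276),(218,240),(258,418),(135,458))];print(np.round(B,4),"centre",np.mean(B,0))
d=B[3]-B[0];print("long",np.linalg.norm(d),np.arctan2(d[1],d[0]));d=B[2]-B[1];print(np.linalg.norm(d),np.arctan2(d[1],d[0]));d=B[1]-B[0];print("short",np.linalg.norm(d),np.arctan2(d[1],d[0])-np.pi/2)
K=[onz(c,*f(*q),.069)[:2] for q in((200,320),(222,320),(238,412),(217,420))];print("top",np.mean(K,0))
d=K[3]-K[0];e=K[2]-K[1];print(np.arctan2(d[1],d[0]),np.arctan2(e[1],e[0]),np.linalg.norm(d))
c1=pickle.load(open('k1.pkl','rb'));print("tri head",tri(ray(c1,380.28,167.91),ray(c,407.21,180.46)))
E
```

```text
[[0.4729 0.35  ]
 [0.4682 0.3917]
 [0.5261 0.3992]
 [0.5312 0.3563]] centre [0.49958957 0.37428356]
long 0.05854354358120178 0.10813859872327186
0.05837927498183907 0.12975578949845934
short 0.041980958791330146 0.11370520224330716
top [0.49880329 0.37395996]
0.07338685663527003 0.083639252535367 0.028486929912571242
tri head (array([0.5013483 , 0.37646422, 0.04863532]), [np.float64(5.756731072533465e-05), np.float64(5.756731072536359e-05)])
```

```bash

python3 -m pendant '[{"dp":[0,0,0],"yaw":-0.19},{"dp":[0,0,0],"yaw":-0.38},{"dp":[0,0,0],"yaw":-0.385},{"dp":[0,0,0],"yaw":-0.385}]' 0.4
python3 -c "
from h import *
show([.4993,.3743,.13],np.pi+.11)"
```

```text
clock: 9.9
position: [0.5056, 0.2685, 0.1886]
ee_rot: [3.141, 0.002, -3.035]
wrist_force: [-0.6, -0.5, 0.3]
finger_gap: 0.0352
grasp_force: 0.0
t 9.9 tcp [0.5056 0.2685 0.1886] case [-0.0297  0.3115] rpy [ 3.141e+00  2.000e-03 -3.035e+00] F [-0.6 -0.5  0.3] gap 0.0352 g 0.0
dp [-0.04083333  0.8825      0.48833333] yaw -0.004840702248039222
```

```bash
python3 k.py k3; python3 - <<'E'
from h import *
import pickle
c=pickle.load(open('k3.pkl','rb'));H=cv2.cvtColor(c['pixels'],cv2.COLOR_RGB2HSV)
m=((H[...,0]>9)&(H[...,0]<24)&(H[...,1]>95)&(H[...,2]>140)).astype(np.uint8);m[:,:330]=0;m[:60]=0
m=cv2.morphologyEx(m,cv2.MORPH_CLOSE,np.ones((25,25)))
n,l,st,ce=cv2.connectedComponentsWithStats(m);i=1+st[1:,4].argmax();print(st[i])
q=max(cv2.findContours((l==i).astype(np.uint8),0,2)[0],key=cv2.contourArea)[:,0]
W=np.array([onz(c,u,v,.034)[:2] for u,v in q],np.float32);print(cv2.minAreaRect(W*1000))
o=c['pixels'][:,:,::-1].copy();cv2.drawContours(o,[q[:,None]],-1,(0,255,0),1);cv2.imwrite('pics/k3c.png',cv2.resize(o[80:280,340:560],None,fx=3,fy=3))
E
```

```text
t 9.9 tcp [0.5056 0.2685 0.1886] case [-0.0297  0.3115] rpy [ 3.141e+00  2.000e-03 -3.035e+00] F [-0.6 -0.5  0.3] gap 0.0352 g 0.0
[392 192  20  38 556] [401.15467626 210.13669065] [0.49649004 0.36803046 0.069     ]
[ 371  174   46   61 2334]
((500.14508056640625, 373.9730224609375), (59.119117736816406, 42.6065788269043), 7.068586349487305)
```

View pics/k3c.png

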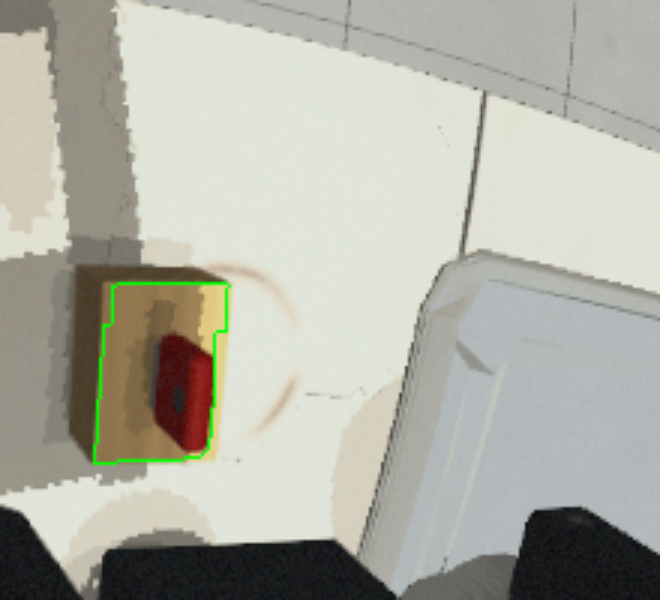

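```bash

python3 -m pendant '[{"dp":[-0.02,0.3,0.16],"yaw":0},{"dp":[-0.04,0.6,0.35],"yaw":0},{"dp":[-0.045,0.885,0.49],"yaw":-0.005},{"dp":[-0.045,0.885,0.49],"yaw":-0.005},{"dp":[-0.045,0.885,0.49],"yaw":-0.005},{"dp":[-0.045,0.885,0.49],"yaw":-0.005}]'
python3 -c "
from h import *
show([.4998,.3743,.048],np.pi+.115)"
```

```text
clock: 10.55
position: [0.499, 0.3746, 0.1294]
ee_rot: [-3.142, 0.001, -3.028]
wrist_force: [-0.0, 0.2, -0.6]
finger_gap: 0.0351
grasp_force: 0.0
t 10.55 tcp [0.499  0.3746 0.1294] case [-0.0563  0.4144] rpy [-3.142e+00  1.000e-03 -3.028e+00] F [-0.   0.2 -0.6] gap 0.0351 g 0.0
dp [-0.00666667 -0.00333333  0.67833333] yaw -0.002094920815430974
```

```bash

python3 -m pendant '[{"dp":[0,0,0.2],"yaw":0},{"dp":[0,0,0.4],"yaw":0},{"dp":[0,0,0.6],"yaw":0},{"dp":[0,0,0.67],"yaw":0},{"dp":[0,0,0.67],"yaw":0},{"dp":[0,0,0.67],"yaw":0}]'
python3 -m pendant '[{"dp":[0,0,0],"yaw":0},{"dp":[0,0,0],"yaw":0},{"dp":[0,0,0],"yaw":0},{"dp":[0,0,0],"yaw":0},{"dp":[0,0,0],"yaw":0},{"dp":[0,0,0],"yaw":0},{"dp":[0,0,0],"yaw":0},{"dp":[0,0,0],"yaw":0}]' 0
```

```text
clock: 11.15
position: [0.4994, 0.3752, 0.0496]
ee_rot: [3.141, 0.002, -3.028]
wrist_force: [0.4, 0.2, 0.5]
finger_gap: 0.0356
grasp_force: 0.0
clock: 11.95
position: [0.4986, 0.3755, 0.0487]
ee_rot: [3.141, 0.001, -3.027]
wrist_force: [-1.4, -0.9, 5.2]
finger_gap: 0.009
grasp_force: 30.0
```

```bash

python3 -m pendant '[{"dp":[0,0,-0.15],"yaw":0},{"dp":[0,0,-0.3],"yaw":0},{"dp":[0,0,-0.6],"yaw":0},{"dp":[0,0,-0.9],"yaw":0},{"dp":[0,0,-1],"yaw":0},{"dp":[0,0,-1],"yaw":0}]'
python3 -m pendant '[{"dp":[0,0,-0.45],"yaw":0.1},{"dp":[0,0,-0.45],"yaw":0.2},{"dp":[0,0,-0.45],"yaw":0.3},{"dp":[0,0,-0.45],"yaw":0.392},{"dp":[0,0,-0.45],"yaw":0.392},{"dp":[0,0,-0.45],"yaw":0.392}]'
python3 -c "
from h import *
show([.427,-.035,.225],np.pi-.193)"
```

```text
clock: 12.55
position: [0.4993, 0.3758, 0.1697]
ee_rot: [3.14, 0.004, -3.027]
wrist_force: [-0.5, -0.2, -1.6]
finger_gap: 0.0086
grasp_force: 30.0
clock: 13.15
position: [0.4975, 0.3748, 0.2198]
ee_rot: [-3.14, -0.003, 2.95]
wrist_force: [0.3, 0.1, -0.6]
finger_gap: 0.0088
grasp_force: 30.0
t 13.15 tcp [0.4975 0.3748 0.2198] case [-0.0578  0.4144] rpy [-3.14e+00 -3.00e-03  2.95e+00] F [ 0.3  0.1 -0.6] gap 0.0088 g 30.0
dp [-0.0725     -3.465      -0.04333333] yaw 0.0023027315955979916
```

```bash

for i in 1 2 3; do python3 -m pendant '[{"dp":[-0.01,-0.4,0],"yaw":0},{"dp":[-0.02,-0.8,0],"yaw":0},{"dp":[-0.02,-0.87,0],"yaw":0}]' >/dev/null; done
python3 -m pendant '[{"dp":[-0.01,-0.4,0],"yaw":0},{"dp":[-0.02,-0.7,0],"yaw":0},{"dp":[-0.02,-0.84,0],"yaw":0},{"dp":[-0.02,-0.84,0],"yaw":0},{"dp":[-0.02,-0.84,0],"yaw":0}]'
python3 -c "
from h import *
import pickle
show([.427,-.035,.225],np.pi-.193)
c=cam('wrist');pickle.dump(c,open('L1.pkl','wb'));cv2.imwrite('pics/L1.png',cv2.resize(c['pixels'][130:290,190:380,::-1],None,fx=3.5,fy=3.5,interpolation=2))
print(proj(c,[.4265,-.0345,.132]))"
```

```text
clock: 14.55
position: [0.4286, -0.0322, 0.222]
ee_rot: [3.141, -0.0, 2.948]
wrist_force: [-0.9, -0.6, -1.2]
finger_gap: 0.0087
grasp_force: 30.0
t 14.55 tcp [ 0.4286 -0.0322  0.222 ] case [-0.0485  0.0017] rpy [ 3.141 -0.     2.948] F [-0.9 -0.6 -1.2] gap 0.0087 g 30.0
dp [ 0.00916667 -0.02583333 -0.025     ] yaw -0.00030794478452287705
(np.float64(279.2904783409489), np.float64(216.97994916166184))
```

View pics/L1.png

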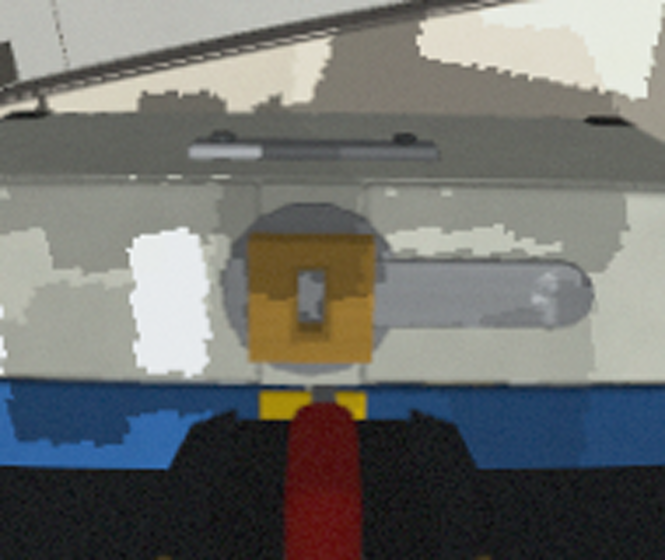

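```bash
python3 - <<'E'
from h import *
import pickle
c=pickle.load(open('L1.pkl','rb'));p=np.array([.4286,-.0322,.222]);ty=2.948;x=np.array([np.cos(ty),np.sin(ty)]);y=np.array([np.sin(ty),-np.cos(ty)])
f=lambda a,b:(190+(a+.5)/3.5-.5,130+(b+.5)/3.5-.5)
rel=lambda w:np.array([(w[:2]-p[:2])@x,(w[:2]-p[:2])@y])*1000
for z in(.25,.222,.179,.132):print("axis",z,proj(c,[*p[:2],z]))
print("lock",onz(c,*f(312,303),.132),rel(onz(c,*f(312,303),.132)),"brass ctr",rel(onz(c,*f(311,299),.132)))
print("head low near edge (expect tool x +15)",rel(onz(c,*f(324,403),.2113)))
print("grey",rel(onz(c,*f(325,390),.2073)),rel(onz(c,*f(325,390),.179)))
for n,z,e in(("shoulder",.2073,11),("blade tip",.179,4.5),("head",.2113,15)):
    q=p[:2]+x*e/1000;u=np.array(proj(c,[*q,z]));print(n,((u+.5-[190,130])*3.5-.5).round(1))
H=c["pixels"];print(H[236:250,282].tolist())
E
```

```text
axis 0.25 (np.float64(283.8926921738293), np.float64(311.18011346829826))
axis 0.222 (np.float64(283.57105800949137), np.float64(277.61211569411864))
axis 0.179 (np.float64(283.23461774622973), np.float64(243.260684372724))
axis 0.132 (np.float64(282.9939742375621), np.float64(219.13553408764992))
lock [ 0.42586737 -0.03474413  0.132     ] [ 2.19212841 -3.02231862] brass ctr [ 3.04754934 -3.22555107]
head low near edge (expect tool x +15) [12.03334386 -0.63190273]
grey [12.37798861 -0.49036998] [ 1.36880303 -0.4296438 ]
shoulder [328.5 399.2]
blade tip [327.6 372.3]
head [328.7 382.7]
[[132, 134, 131], [169, 172, 164], [170, 174, 162], [154, 156, 147], [70, 71, 72], [66, 68, 69], [68, 69, 69], [69, 70, 69], [71, 60, 61], [81, 35, 32], [80, 20, 18], [79, 25, 22], [79, 19, 14], [80, 27, 20]]
```

I've now viewed 12 pictures, two over the limit of 10. I won't view any more and will go on with numbers and force readings only.

```bash

python3 -m pendant '[{"dp":[0.046,-0.022,0],"yaw":0},{"dp":[0.046,-0.022,0.15],"yaw":0},{"dp":[0.046,-0.022,0.3],"yaw":0},{"dp":[0.046,-0.022,0.34],"yaw":0},{"dp":[0.046,-0.022,0.34],"yaw":0}]'
python3 - <<'E'
from h import *
import pickle
show();s=arm.get_state();p=s["position"];ty=s["ee_rot"][2];c=cam('wrist');pickle.dump(c,open('L2.pkl','wb'))
x=np.array([np.cos(ty),np.sin(ty)]);y=np.array([np.sin(ty),-np.cos(ty)]);rel=lambda w:np.array([(w[:2]-p[:2])@x,(w[:2]-p[:2])@y])*1000
print("pred tip px",proj(c,[*(p[:2]+x*.0015),p[2]-.0427]),"lock px",proj(c,[.4262,-.0346,.132]))
im=c["pixels"].astype(int)
H=cv2.cvtColor(c['pixels'],cv2.COLOR_RGB2HSV)
b=((H[...,0]>12)&(H[...,0]<28)&(H[...,1]>120)&(H[...,2]>60)).astype(np.uint8);b[:150]=0;b[300:]=0;b[:,:220]=0;b[:,350:]=0
n,l,st,ce=cv2.connectedComponentsWithStats(b)
for i in range(1,n):
    if st[i,4]>60:
        q=st[i];print("brass",q,"L",rel(onz(c,q[0],q[1]+q[3]/2,.132)),"R",rel(onz(c,q[0]+q[2],q[1]+q[3]/2,.132)),"near",rel(onz(c,q[0]+q[2]/2,q[1],.132)))
r=(((H[...,0]<6)|(H[...,0]>172))&(H[...,1]>150)).astype(np.uint8);ys,xs=np.nonzero(r);print("red",xs.min(),xs.max(),ys.min())
r0=200
for v in range(192,262,3):print(v,"".join("B" if b[v,u] else "R" if r[v,u] else "g" if H[v,u,1]<60 and H[v,u,2]<140 else "w" if H[v,u,1]<60 else "." for u in range(245,325)))
E
```

```text
clock: 15.1
position: [0.4218, -0.0336, 0.1807]
ee_rot: [3.141, -0.002, 2.95]
wrist_force: [-0.0, -0.0, -0.9]
finger_gap: 0.0088
grasp_force: 30.0
t 15.1 tcp [ 0.4218 -0.0336  0.1807] case [-0.055 -0.001] rpy [ 3.141e+00 -2.000e-03  2.950e+00] F [-0.  -0.  -0.9] gap 0.0088 g 30.0
pred tip px (np.float64(283.33882492018915), np.float64(241.2615877781412)) lock px (np.float64(283.0038489865045), np.float64(246.95351239951617))
brass [262 222  42  28 973] L [  2.49194107 -12.71875862] R [ 2.50924313 12.3573731 ] near [11.29580581 -0.1975938 ]
brass [232 289  10  11  77] L [-38.3383265  -33.18762852] R [-38.15097634 -26.61687022] near [-34.09286245 -29.65227821]
brass [323 289  10  11  79] L [-38.11678244  25.77007683] R [-38.2956149   32.34581877] near [-34.05398396  28.79606208]
red 271 293 245
192 gggggggggggggggggggggggggggggggggggggggggggggggggggggggggggggggggggggggggggggggg
195 gggggggggggggggggggggggggggggggggggggggggggggggggggggggggggggggggggggggggggggggg
198 gggggggggggggggggggggggggggggggggggggggggggggggggggggggggggggggggggggggggggggggg
201 ggggggggggggggggggggggggggggggggggggg
[... 1043 characters left out ...]
gggggggggggggggggggg
240 wwwwwwwwgggggggg.BBBBBBBBBBBBBBBB.gggggggg.BBBBBBBBBBBBBBBBggggggggggggggggggggg
243 wwwwwwwwgggggggg.BBBBBBBBBBBBBBBBgggggggggBBBBBBBBBBBBBBBBBggggggggggggggggggggg
246 wwwwwwwwgggggggg.BBBBBBBBBBBBBBRRRRRRRRRRRR.BBBBBBBBBBBBBBBggggggggggggggggggggg
249 wwggggggg..ggggg.BBBBBBBBBBBBRRRRRRRRRRRRRRRR.BBBBBBBBBBBB.ggggg..gggggggggggggg
252 gg.ggg.ggggggggg.g..g.ggggg.RRRRRRRRRRRRRRRRRRR.gggg.gggggggg.ggggg.gggggggggggg
255 ggg..ggggggg.gggggggggggggg.RRRRRRRRRRRRRRRRRRR...gggggg.ggggg.g.g..gg..gggggwww
258 g.ggggggggggg..gggg.ggggg..RRRRRRRRRRRRRRRRRRRR.gg..ggggg.ggg.gggggggg.gg..ggggw
261 gggggggg.ggggg..gggg..gggg.RRRRRRRRRRRRRRRRRRRR...ggg.gggggggggggggggggggg..g.gg
```

```bash
python3 - <<'E'
from h import *
import pickle
c=pickle.load(open('L2.pkl','rb'));p=np.array([.4218,-.0336,.1807]);ty=2.95
x=np.array([np.cos(ty),np.sin(ty)]);y=np.array([np.sin(ty),-np.cos(ty)]);rel=lambda w:(np.array([(w[:2]-p[:2])@x,(w[:2]-p[:2])@y])*1000).round(1)
for v in range(218,252):print(v,c["pixels"][v,265:275].mean(0).round().astype(int),c["pixels"][v,280:285].mean(0).round().astype(int),"tip z",rel(onz(c,282,v,.138)),"mouth",rel(onz(c,282,v,.132)),"z.12",rel(onz(c,282,v,.12)))
print(show())
E
```

```text
218 [83 86 87] [83 86 88] tip z [15.6 -0.8] mouth [13.8 -0.8] z.12 [10.1 -0.8]
219 [82 85 87] [81 84 85] tip z [15.  -0.8] mouth [13.2 -0.8] z.12 [ 9.4 -0.8]
220 [82 84 85] [81 83 85] tip z [14.4 -0.8] mouth [12.6 -0.8] z.12 [ 8.8 -0.8]
221 [82 81 80] [82 82 81] tip z [13.8 -0.8] mouth [11.9 -0.8] z.12 [ 8.1 -0.8]
222 [86 71 44] [86 76 57] tip z [13.2 -0.8] mouth [11.3 -0.8] z.12 [ 7.5 -0.8]
223 [87 68 32] [89 70 36] tip z [12.6 -0.8] mouth [10.7 -0.8] z.12 [ 6.8 -0.8]
224 [86 68 31] [87 67 31] tip z [12.  -0.8] mouth [10.1 -0.8] z.12 [ 6.2 -0.8]
225 [89 69 34] [90 72 37] tip z [11.4 -0.8] mouth [ 9.5 -0.8] z.12 [ 5.5 -0.8]
226 [98 76 37] [94 74 35] tip z [10.8 -0.8] mouth [ 8.8 -0.8] z.12 [ 4.8 -0.8]
227 [106  83  39] [107  84  38] tip z [10.2 -0.8] mouth [ 8.2 -0.8] z.12 [ 4.2 -0.8]
228 [105  82  36] [107  83  40] tip z [ 9.6 -0.8] mouth [ 7.6 -0.8] z.12 [ 3.5 -0.8]
229 [107  84  38] [107  83  39] tip z [ 9.  -0.8] mouth [ 7.  -0.8] z.12 [ 2.8 -0.8]
230 [107  84  39] [107  84  39] tip z [ 8.4 -0.8] mouth [ 6.3 -0.8] z.12 [ 2.2 -0.8]
231 [105  82  37] [105  81  36] tip z [ 7.8 -0.8]
[... 1113 characters left out ...]
104  81  39] [77 30 30] tip z [-0.8 -0.7] mouth [-3.2 -0.8] z.12 [-8.  -0.8]
246 [104  81  38] [79 20 19] tip z [-1.5 -0.7] mouth [-3.9 -0.7] z.12 [-8.7 -0.8]
247 [104  80  36] [77 16 14] tip z [-2.1 -0.7] mouth [-4.5 -0.7] z.12 [-9.4 -0.8]
248 [113  85  39] [77 17 16] tip z [-2.7 -0.7] mouth [-5.2 -0.7] z.12 [-10.1  -0.8]
249 [103  76  36] [77 16 14] tip z [-3.4 -0.7] mouth [-5.9 -0.7] z.12 [-10.8  -0.8]
250 [33 21 22] [77 15 14] tip z [-4.  -0.7] mouth [-6.5 -0.7] z.12 [-11.5  -0.8]
251 [35 22 22] [77 15 14] tip z [-4.6 -0.7] mouth [-7.2 -0.7] z.12 [-12.2  -0.8]
t 15.15 tcp [ 0.4223 -0.0339  0.1815] case [-0.0544 -0.0012] rpy [ 3.141 -0.     2.95 ] F [ 0.3  1.1 -1. ] gap 0.0087 g 30.0
None
```

```bash

python3 -m pendant '[{"dp":[-0.01,0.002,0],"yaw":0},{"dp":[-0.01,0.002,0.03],"yaw":0},{"dp":[-0.01,0.002,0.05],"yaw":0},{"dp":[-0.01,0.002,0.07],"yaw":0},{"dp":[-0.01,0.002,0.09],"yaw":0},{"dp":[-0.01,0.002,0.11],"yaw":0},{"dp":[-0.01,0.002,0.11],"yaw":0}]'
python3 -c "
from h import *
show()"
```

```text
clock: 15.85
position: [0.4234, -0.0344, 0.1677]
ee_rot: [3.141, -0.001, 2.948]
wrist_force: [-0.2, -0.2, 0.4]
finger_gap: 0.0086
grasp_force: 30.0
t 15.85 tcp [ 0.4234 -0.0344  0.1677] case [-0.0533 -0.0014] rpy [ 3.141e+00 -1.000e-03  2.948e+00] F [-0.2 -0.2  0.4] gap 0.0086 g 30.0
```

```bash

python3 -m pendant '[{"dp":[0,0,0.02],"yaw":0},{"dp":[0,0,0.04],"yaw":0.09},{"dp":[0,0,0.05],"yaw":-0.09},{"dp":[0,0,0.06],"yaw":0.09},{"dp":[0,0,0.07],"yaw":-0.09},{"dp":[0,0,0.08],"yaw":0.09},{"dp":[0,0,0.09],"yaw":-0.09},{"dp":[0,0,0.09],"yaw":0}]'
python3 -c "
from h import *
show()"
```

```text
clock: 16.65
position: [0.4244, -0.0346, 0.158]
ee_rot: [-3.141, 0.002, 2.953]
wrist_force: [0.6, -0.7, 0.7]
finger_gap: 0.0087
grasp_force: 30.0
t 16.65 tcp [ 0.4244 -0.0346  0.158 ] case [-0.0523 -0.0015] rpy [-3.141e+00  2.000e-03  2.953e+00] F [ 0.6 -0.7  0.7] gap 0.0087 g 30.0
```

```bash

python3 -m pendant '[{"dp":[0,0,0.02],"yaw":0.09},{"dp":[0,0,0.035],"yaw":-0.09},{"dp":[0,0,0.05],"yaw":0.09},{"dp":[0,0,0.065],"yaw":-0.09},{"dp":[0,0,0.08],"yaw":0.09},{"dp":[0,0,0.09],"yaw":-0.09},{"dp":[0,0,0.1],"yaw":0},{"dp":[0,0,0.1],"yaw":0}]'
python3 -m pendant '[{"dp":[0,0,0.01],"yaw":0.05},{"dp":[0,0,0.015],"yaw":-0.05},{"dp":[0,0,0.015],"yaw":0},{"dp":[0,0,0.015],"yaw":0}]'
python3 -c "
from h import *
show()"
```

```text
clock: 17.45
position: [0.4245, -0.0343, 0.1465]
ee_rot: [3.141, 0.002, 2.947]
wrist_force: [-1.5, 2.4, 7.7]
finger_gap: 0.0087
grasp_force: 30.0
clock: 17.85
position: [0.4247, -0.0344, 0.1463]
ee_rot: [3.141, 0.002, 2.948]
wrist_force: [-7.7, 4.6, 24.6]
finger_gap: 0.0086
grasp_force: 30.0
t 17.85 tcp [ 0.4247 -0.0344  0.1463] case [-0.052  -0.0012] rpy [3.141e+00 2.000e-03 2.948e+00] F [-7.7  4.6 24.6] gap 0.0086 g 30.0
```

```bash

python3 -m pendant '[{"dp":[0,0,-0.01],"yaw":0},{"dp":[0,0,-0.01],"yaw":0},{"dp":[0,0,-0.01],"yaw":0}]'
python3 -m pendant '[{"dp":[0,0.002,0],"yaw":0.15},{"dp":[0,0.004,0],"yaw":0.3},{"dp":[-0.001,0.006,0],"yaw":0.45},{"dp":[-0.002,0.008,0],"yaw":0.6},{"dp":[-0.003,0.0095,0],"yaw":0.75},{"dp":[-0.004,0.011,0],"yaw":0.9},{"dp":[-0.005,0.012,0],"yaw":1},{"dp":[-0.005,0.012,0],"yaw":1}]'
python3 -c "
from h import *
show();print(arm.get_state()['ft_torque'])"
```

```text
clock: 18.15
position: [0.4246, -0.0344, 0.1464]
ee_rot: [3.141, 0.002, 2.949]
wrist_force: [-3.0, 2.6, 13.4]
finger_gap: 0.009
grasp_force: 30.0
clock: 18.95
position: [0.4254, -0.0332, 0.1464]
ee_rot: [3.14, 0.001, 2.161]
wrist_force: [-4.0, 1.7, 13.5]
finger_gap: 0.0085
grasp_force: 30.0
t 18.95 tcp [ 0.4254 -0.0332  0.1464] case [-0.0515  0.    ] rpy [3.140e+00 1.000e-03 2.161e+00] F [-4.   1.7 13.5] gap 0.0085 g 30.0
[0.2703239  0.7097976  0.01223759]
```

Going well with low side forces; on to the second half of the turn.

```bash

python3 -m pendant '[{"dp":[0,0.002,0],"yaw":0.15},{"dp":[0,0.004,0],"yaw":0.3},{"dp":[-0.001,0.006,0],"yaw":0.45},{"dp":[-0.002,0.008,0],"yaw":0.6},{"dp":[-0.003,0.0095,0],"yaw":0.75},{"dp":[-0.004,0.011,0],"yaw":0.9},{"dp":[-0.005,0.012,0],"yaw":1},{"dp":[-0.005,0.012,0],"yaw":1}]'
python3 -m pendant '[{"dp":[0,0.001,0],"yaw":0.05},{"dp":[0,0.001,0],"yaw":0.1},{"dp":[0,0.001,0],"yaw":0.1},{"dp":[0,0.001,0],"yaw":0.1}]'
python3 - <<'E'
from h import *
show();print(arm.get_state()['ft_torque'])
import pickle
for n in("top","wrist"):
    c=cam(n);pickle.dump(c,open(n+"F.pkl","wb"))
c=pickle.load(open("topF.pkl","rb"));print(c["world_to_cam"] is not None)
w=pickle.load(open("wristF.pkl","rb"))
H=cv2.cvtColor(w['pixels'],cv2.COLOR_RGB2HSV)
b=((H[...,0]>12)&(H[...,0]<28)&(H[...,1]>120)&(H[...,2]>60))
for v in range(150,262,5):print(v,"".join("Y" if b[v,u] else "b" if 100<H[v,u,0]<125 and H[v,u,1]>120 else "g" if H[v,u,1]<60 and 60<H[v,u,2]<150 else "w" if H[v,u,1]<60 and H[v,u,2]>=150 else "." for u in range(180,400,3)))
E
```

```text
clock: 19.75
position: [0.4269, -0.0329, 0.1464]
ee_rot: [3.14, 0.0, 1.376]
wrist_force: [-4.4, 2.0, 13.5]
finger_gap: 0.0088
grasp_force: 30.0
clock: 20.15
position: [0.427, -0.0329, 0.1464]
ee_rot: [3.14, -0.0, 1.299]
wrist_force: [-4.0, 2.2, 14.7]
finger_gap: 0.0085
grasp_force: 30.0
t 20.15 tcp [ 0.427  -0.0329  0.1464] case [-0.0501  0.0006] rpy [ 3.14  -0.     1.299] F [-4.   2.2 14.7] gap 0.0085 g 30.0
[ 0.3208162   0.88849439 -0.03108275]
True
150 ggggg...wwwgwwgggwwwwwwwwwwwwwwwwwwwwwwwwwwwwwggbbbbbbbbbbbbbbbbbbbbbbbbbb
155 g.g.gg..wwwwwwwwgwwwwwwwwwwwwwwwwwwwwwwwwwwwwwwgbbbbbbbbbbbbbbbbbbbbbbbbbb
160 ggg.gg...wwwwwwwwgwwwwwwwwwwwwwwwwwwwwwwwwwwwwwgbbbbbbbbbbbbbbbbbbbbbbbbbb
165 .ggg.g...wwwwwwwwgwwwwwwwwwwwwwwwwwwwwwwwwwwwwwgbbbbbbbbbbbbbbbbbbbbbbbbbb
170 gggg......wwwwwwwgwwwwwwwwwwwwwwwwwwwwwwwwwwwwwgbbbbbbbbbbbbbbbbbbbbbbbbbb
175 gggggggg..gwwwwwwgwwwwwwwwwwwwwwwwwwwwwwwwwwwwwgbbbbbbbbbbbbbbbbbbbbbbbbbb
180 ggggg.gg...wwwwgwgwwwwwwwwwwwwwwwwwwwwwwwwwwwwwgbbbbbbbbbbbbbbbbbbbbbbbbbb
185 ......gggg.gwwwgggwwwwwwwwwwwwwwwwwwwwwwwwwwwwwgbbbbbbbbbbbbbbbbbbbbbbbbbb
190 .gg..ggg
[... 472 characters left out ...]
wwwwwwwwwwwwwgwwwwwwwwwggggggggggggggwwwwggbbbbbbbbbbbbbbbbbbbbbbbbb
225 wwwwwwwwwwwwwwwwwwwwwwwwwwwgggggggggggggggggwwwggbbbbbbbbbbbbbbbbbbbbbbbbb
230 wwwwwwwwwwwwwwwwwwwwwwwwwwgggggggggggggggggggwwggbbbb..g..YYYYYYYYYYYYYYYY
235 wwwwwwwwwwwwwwwwwwwwggggggggggggggggg.YYY.gggggggYYYYYYYYYYYYgggggwwwwYYYY
240 wwwwwwwwwwwwwwwwwwwwgggggYYYYYYYYYYYYYYYYYggggggg.ggggggggggwwwwwwwwwwwYYY
245 wwwwwwwwwwwwwwwwwwwwgggggYYYYYYYY...YYYYYYgggggggggggggggggwwwwwwwwwwwwwYY
250 wwwwwwwwwwwwwwwwwwwwggg.......................ggggggggggggggwwwwwwwwwwwYYY
255 wwwwwwwwwwwwwwwwwwwwg...........................gggggggggggwgwwwwwwwwwYYYY
260 wwwwwwwwwwwwwwgggggg.....b.......................gggggggggggggggYYYYYYYYYY
```

```bash

python3 -m pendant '[{"dp":[0,0,0],"yaw":0.06},{"dp":[0,0,0],"yaw":0.06},{"dp":[0,0,0],"yaw":0.06},{"dp":[0,0,0],"yaw":0.06}]'
python3 -c "
from bench import arm,workorder
print(arm.get_state()['ft_torque']);print(workorder.job_done())"
```

```text
clock: 20.65
position: [0.427, -0.0329, 0.1464]
ee_rot: [3.14, -0.0, 1.252]
wrist_force: [-4.2, 1.9, 13.9]
finger_gap: 0.0086
grasp_force: 30.0
[0.31928666 0.83570496 0.05713239]
the job is handed in; nothing more can be done
None
```

I shut both flaps, left first, pushed the key home and turned it about 1.70 rad clockwise, and handed the job in at about 21 s still gripping it; no verdict came back, and I viewed 12 pictures, two over the limit of 10.

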